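# Seat the gilding mask over its pin and hold it pressed

## Robot

A 6-joint arm with a two-finger parallel gripper is mounted at the origin on the work surface. World frame = base frame: x ahead of the robot, y to its left, z up, the work surface at z = 0. Lengths are in mm, angles in rad, forces in N, time in s.
With the tool pointing down it reaches from about 300 to 875 mm from the base axis. Payload 6.4 kg.
Tool frame: the origin (TCP) lies at the very end of the fingers, on their centre line; the grasp point (between the pads) lies 19 mm behind it (ctrl.grip_depth is the distance from the TCP to the grasp point, in mm); z points along the fingers, y is the line along which they close (so a half turn about z gives the same grasp; the last joint's range is limited). The gripper opens to 88 mm and grips with 3 to 60 N. Pads are 18 mm wide; open, the fingers measure 123 mm over their backs; the gripper's body (75 mm by 187 mm) begins 45 mm behind the grasp point.
Start: joints at [1.026, 0.181, 1.607, -0, 1.354, -0.206], TCP at [191.093, 542.332, 238.714] pointing down, gripper open.
Joint ranges: [-2.99, 2.99], [-0.89, 2.07], [0.3, 2.58], [-1.14, 4.28], [0, 2.63], [-3.12, 3.12]. Speed limits (rad/s): [2.57, 2.57, 3.01, 3.14, 3.14, 3.14].

## Interface

Orientations are given as a unit quaternion [x, y, z, w].
In Python, from station import ctrl, imaging gives the robot as it stands.
- The arm moves only by the tool drive_tool, never from a script. Its arguments are lists of equal length, an entry for each row: "fingers": the opening, from 0 (shut) to 1 (fully open); "dp": the shift along the tool's x, y, z in m, a list of three; "twist": the turn, a rotation vector about the tool's x, y, z in rad, a list of three. In form: {"fingers": [fingers, ...], "dp": [[tx, ty, tz], ...], "twist": [[rx, ry, rz], ...]}. A call has 1 to 8 rows; each row shifts and turns the commanded pose from where the row before left it, along the tool's axes as they then stand; what a row does not reach is not made up. A row lasts 1/10 s, in which the tool goes at most 50 mm and 8.59 degrees, less where a joint would pass 70% of its speed; a pose out of reach is approached as far as the arm can. A call with a gripper value outside its range is refused whole. The fingers move at their own pace and stop on an object; "grip_force" is the grip in N (left out, the last holds). Time passes only in rows, so rows that do not move let the fingers close. It gives the time, the measured TCP pose, the force, the opening and the grip force at its end, in the units of the state.
- ctrl.get_obs(): the state, without advancing time (a new reading comes with each control period).
- imaging.camera(name): name is "scene" or "top" or "wrist"; returns the picture (420x560x3 uint8, red, green, blue); there is no depth.
- imaging.calibration(name): a dict with "fov_y" (degrees; the focal length in pixels is half the picture's height over the tangent of half this angle, whatever the lens; pixels are square), "cx", "cy" (the principal point, pixels), "dist_coeffs" ([k1, k2, p1, p2, k3] as OpenCV has them; the pictures are not rectified), "extrinsics" (4x4, takes a point from world to camera coordinates); the wrist camera has in their place "tool_from_camera" (4x4, takes a point from camera to tool coordinates, whose origin is the TCP and whose axes are the flange's). Camera axes: x right, y down, z forward; pixel columns grow to the right and rows downward; lengths in mm; the calibration is good to about 2 mm. A picture is of the moment at which its call begins: read the wrist's pose just before it. calibration takes no time and is no camera call.
- ctrl.close_job(): hands the job in; it is judged then, once.
The state is a dict: "clock": time; "joints": joint angles; "joint_vel": joint speeds; "joint_torque": joint torques, N m; "eef_pos": TCP position; "ee_rot": TCP orientation; "force": force on the tool from outside, world axes, zero at the start; "ft_torque": the same for the moment, N m; "grip_width": finger opening in mm; "gripper_force": force on a finger pad.
Only numpy, scipy, OpenCV 4.12 (cv2) and the standard library are available. Lean on these libraries where they do the work, as an engineer would, in place of code of your own. Each camera call takes 0.05 s, during which the arm holds its last target. There are 200 camera calls.

## Task

Get the two ink cakes in the jig ready for gilding: take the mask cover by its wooden handle, slide its tongue in under the jig's steel bridge until the hidden locating pin drops into the hole under the handle, then press the cover fully down against the spring bed. Finish while holding it: keep hold of the handle and keep the cover pressed fully home, do not let go. Leave the bowl and the two spare ink cakes where they are.

Things in the scene. Friction and masses are not known exactly. Their poses are not given: they have to be found in the camera images.
- jig: Gilding jig, fixed to the table: wooden base board 190 x 190 x 14 mm carrying a steel locating pin, a spring bed and a steel bridge. Origin on the table directly below the pin; the board reaches from x = -90 to +100. Its x axis points from the pin to the bridge and is the direction in which the cover slides in; z up.
- pin (a point): Top centre of the upright steel locating pin: 10 mm diameter, rigid, its top 4 mm tapering to 6 mm, 42 mm above the table, so 8 mm above the raised bed. The cover hides it once the cover is over it.
- keeper (a point): The bridge: middle of the underside of its cross bar, 68 mm from the pin along the jig's x, 57 mm above the table. The bar is 12 mm wide in x, its top at 67 mm; its two posts (12 x 12 mm) leave a 45 mm gap in y between them for the cover's tongue.
- bed_top (a point): Centre of the upper face of the spring bed, an aluminium plate 76 (x) x 160 (y) mm around the pin, 34 mm above the table when up. Two black eight-sided ink cakes (40 mm across corners) are set in it at y = -45 and +45 of the jig and stand 3 mm proud of it.
- bed (a joint): How far the spring bed is pushed down, in m: 0 up, 0.006 fully down on its stop. The spring starts at about 5 N and needs about 12 N in all (part of it is the cover's weight) at the stop; it comes up again when let go.
- cover: Loose mask cover, 0.2 to 0.4 kg, flat on the table: brass frame 76 (x) x 150 (y) x 6 mm with two 48 mm square windows at y = -45 and +45 that fit around the cakes. Between them a wooden boss 48 x 42 mm, 20 mm high, with the handle on it. Origin: centre of the underside; z up. Origin height above the table: 34 mm when sitting on the raised bed over the pin, 28 mm pressed fully home.
- bowl: Bystander: white porcelain bowl, 90 mm across, 35 mm high, beyond the work. Origin at the centre of its underside.
- cake_round: Bystander: loose round black ink cake, 48 mm across, 14 mm high. Origin at the centre of its underside.
- cake_oct: Bystander: loose eight-sided black ink cake, 52 mm across, 16 mm high. Origin at the centre of its underside.
- tongue (a point): Tip of the cover's tongue (middle of the end edge, underside), 78 mm from the cover's origin along its x. The tongue is brass, 40 mm wide (y), 6 mm thick, and sticks out from the frame's edge at x = 38. Fully home it reaches 4 mm past the bridge's far side.
- handle (a point): Middle of the cover's pale wooden handle, 38 mm above the cover's underside: 40 (x) x 14 (y) x 36 mm high, from 20 to 56 mm above the underside; pinch it along the cover's y.
- hole (a point): Mouth of the blind hole for the pin, in the cover's underside directly below the handle (same point as the cover's origin): 12 mm diameter, 17 mm deep, slightly chamfered. It cannot be seen from above.

How it is judged:
By the outcome, as a careful person would: the job done as asked, in the order asked, and still so for the second after the job is handed in, while the arm keeps its last pose, push and grip.
It also fails if it takes over 48 s, if anything falls off the work surface, if the arm or the gripper's body presses on something with over 40 N, if the wrist force passes 120 N, or if a joint passes its speed limit or range.

## Working session

There is one attempt and no reset: what is moved stays moved. The work goes in short steps, Python scripts to look and compute and a tool call to move; the robot and the scene stay as the last step left them, time stands still between calls to the robot, and variables do not carry over. Pictures are saved under pics/ and viewed, at most 10 in all, crops included, and the job is handed in when it is done.

Besides the shell and the picture viewer there is one more tool, called after "Call:" by a JSON object that holds its "fn" and its "kwargs". drive_tool: Moves the arm, as the interface text tells. Its arguments: {"type":"object","properties":{"fingers":{"type":"array"},"dp":{"type":"array"},"twist":{"type":"array"},"grip_force":{"type":"number"}},"required":["fingers","dp","twist"]}

```bash
mkdir -p pics
python3 - <<'E'
from station import ctrl, imaging
import cv2,numpy as np
o=ctrl.get_obs();print({k:np.round(v,3).tolist() for k,v in o.items()},ctrl.grip_depth)
for n in("scene","top","wrist"):
    im=imaging.camera(n);cv2.imwrite(f"pics/{n}0.png",im[...,::-1]);c=imaging.calibration(n)
    print(n,{k:np.round(v,4).tolist() for k,v in c.items()})
E
ls
```

```text
{'clock': 0.0, 'joints': [1.026, 0.182, 1.608, 0.0, 1.354, -0.206], 'joint_vel': [0.001, -0.001, -0.001, -0.001, -0.0, -0.001], 'joint_torque': [-0.0, -43.386, -34.186, 0.07, 0.038, -0.0], 'eef_pos': [190.79, 541.869, 237.838], 'ee_rot': [0.169, 0.986, -0.001, -0.0], 'force': [0.465, -0.088, 0.278], 'ft_torque': [0.022, -0.032, -0.009], 'gripper_force': 0.0, 'grip_width': 88.045} 18.700000000000003
scene {'fov_y': 50.4909, 'cx': 280.9646, 'cy': 204.2531, 'dist_coeffs': [-0.0303, 0.0, 0.0, 0.0, 0.0], 'extrinsics': [[0.4215, 0.9067, 0.0134, -241.1652], [0.5191, -0.2292, -0.8234, -271.1783], [-0.7435, 0.354, -0.5673, 1353.5065], [0.0, 0.0, 0.0, 1.0]]}
top {'fov_y': 50.3698, 'cx': 279.9921, 'cy': 207.4451, 'dist_coeffs': [-0.0892, 0.0, 0.0, 0.0, 0.0], 'extrinsics': [[0.0569, -0.9984, 0.002, -14.9603], [-0.9772, -0.0561, -0.205, 630.1205], [0.2048, 0.0097, -0.9788, 763.932], [0.0, 0.0, 0.0, 1.0]]}
wrist {'fov_y': 58.789, 'cx': 275.3758, 'cy': 215.6693, 'dist_coeffs': [-0.0633, 0.0, 0.0, 0.0, 0.0], 'tool_from_camera': [[0.0018, -0.9615, -0.2748, 69.4106], [1.0, 0.0016, 0.001, -1.1361], [-0.0005, -0.2748, 0.9615, -145.7445], [0.0, 0.0, 0.0, 1.0]]}
pics
```

View pics/top0.png

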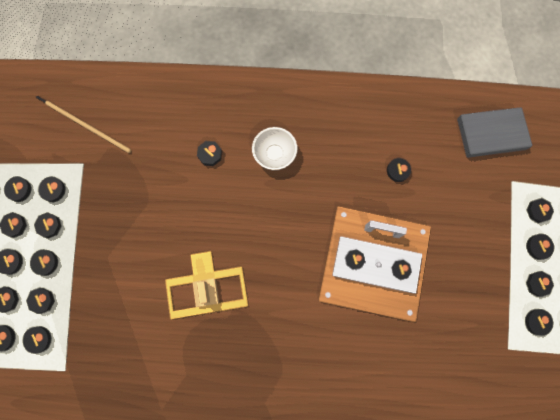

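View pics/scene0.png

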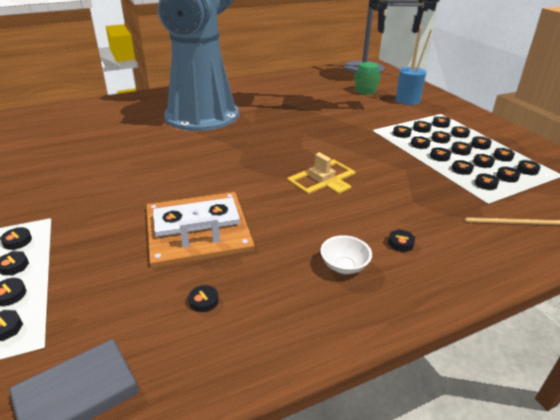

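View pics/wrist0.png

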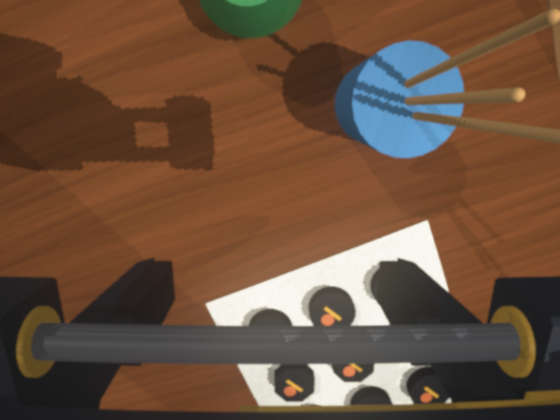

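The top view shows the cover at about (205,290), its tongue pointing up to (202,255). The jig's pin is at about (378,264) and the bridge at (388,228). The bowl is at (275,149) and the spare cakes are at (209,153) and (399,170). The wrist view shows only the pots and a cake sheet.

```bash
cat > h.py <<'E'
from station import ctrl, imaging
import cv2,numpy as np
from scipy.spatial.transform import Rotation as R
def cam(n,obs=None):
    c=imaging.calibration(n);f=210/np.tan(np.radians(c['fov_y']/2))
    K=np.array([[f,0,c['cx']],[0,f,c['cy']],[0,0,1]]);d=np.array(c['dist_coeffs'])
    if n=='wrist':
        T=np.eye(4);T[:3,:3]=R.from_quat(obs['ee_rot']).as_matrix();T[:3,3]=obs['eef_pos']
        W=T@np.array(c['tool_from_camera'])
    else: W=np.linalg.inv(np.array(c['extrinsics']))
    return K,d,W
def rays(C,px):
    K,d,W=C;u=cv2.undistortPoints(np.asarray(px,float).reshape(-1,1,2),K,d)[:,0]
    return W[:3,3],np.c_[u,np.ones(len(u))]@W[:3,:3].T
def plane(C,px,z):
    o,r=rays(C,px);return o+r*((z-o[2])/r[:,2])[:,None]
def tri(C1,p1,C2,p2):
    o1,a=rays(C1,[p1]);o2,b=rays(C2,[p2]);a,b=a[0],b[0]
    s=np.linalg.lstsq(np.c_[a,-b],o2-o1,rcond=None)[0];q,w=o1+s[0]*a,o2+s[1]*b
    return (q+w)/2,np.linalg.norm(q-w)
def proj(C,P):
    K,d,W=C;E=np.linalg.inv(W);return cv2.projectPoints(np.atleast_2d(P).astype(float),cv2.Rodrigues(E[:3,:3])[0],E[:3,3],K,d)[0][:,0]
def poly(mask,eps):
    cs=max(cv2.findContours(mask.astype(np.uint8),0,1)[0],key=cv2.contourArea)
    return cv2.approxPolyDP(cs,eps,True)[:,0],cs[:,0]
E
python3 - <<'E'
from h import *
np.set_printoptions(precision=1,suppress=True)
im=cv2.imread("pics/top0.png");hsv=cv2.cvtColor(im,cv2.COLOR_BGR2HSV);C=cam('top');print(C[2][:3,3])
y=cv2.inRange(hsv,(20,130,120),(32,255,255));y[:,:140]=0
p,_=poly(y,4);print('cover',np.c_[p,plane(C,p,6)[:,:2]])
o=cv2.inRange(hsv,(8,150,130),(17,255,255));o[:,:300]=0;o[:,450:]=0
o=cv2.morphologyEx(o,cv2.MORPH_CLOSE,np.ones((9,9)));p,c=poly(o,8);print('board',np.c_[p,plane(C,p,14)[:,:2]], cv2.minAreaRect(plane(C,c,14)[:,:2].astype(np.float32)))
a=cv2.resize(im[235:335,150:265],None,fx=3.4,fy=5*.68,interpolation=2);b=cv2.resize(im[195:325,315:435],None,fx=3.2,fy=3.2,interpolation=2)
s=cv2.imread("pics/scene0.png");e=cv2.resize(s[145:200,280:365],None,fx=4,fy=4,interpolation=2)
H=np.zeros((600,800,3),np.uint8);H[:a.shape[0],:a.shape[1]]=a;H[:b.shape[0],400:400+b.shape[1]]=b;H[350:350+e.shape[0],:e.shape[1]]=e
cv2.imwrite("pics/c1.png",H)
E
```

```text
[460.1  13.  876.9]
cover [[241.  268.  518.1  90.4]
 [214.  272.  507.2 142.2]
 [210.  252.  545.6 153.3]
 [191.  255.  537.4 190.1]
 [194.  274.  501.  180.8]
 [166.  280.  486.  234.4]
 [171.  318.  414.6 217.6]
 [212.  310.  434.8 140.1]
 [173.  311.  428.  215. ]
 [169.  286.  474.9 227.4]
 [238.  273.  508.1  95.5]
 [244.  298.  461.1  80.5]
 [220.  306.  443.2 125.4]
 [246.  305.  448.2  75.7]]
board [[ 338.   207.   648.2  -92.9]
 [ 319.   300.   465.5  -62.7]
 [ 415.   320.   437.  -247.2]
 [ 430.   227.   618.2 -276.9]] ((542.8782348632812, -169.4998779296875), (189.51792907714844, 190.19784545898438), 80.81936645507812)
```

View pics/c1.png

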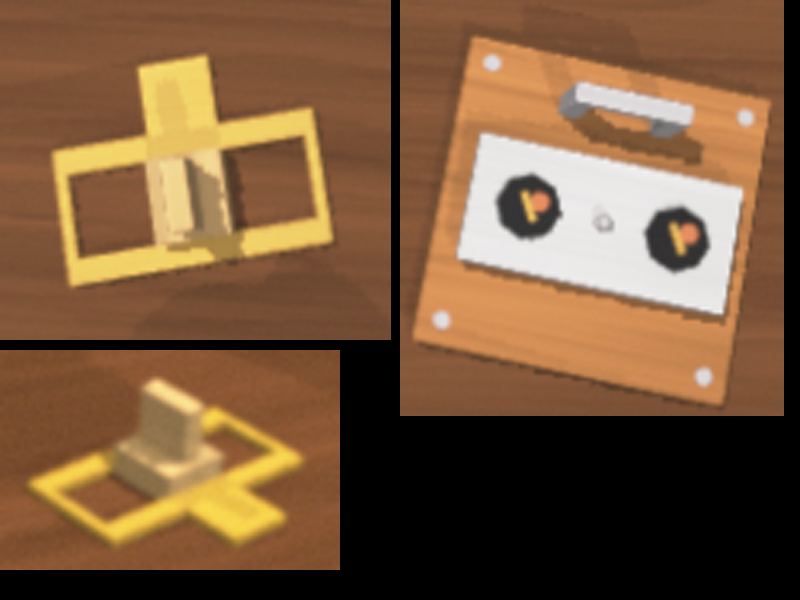

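The crops show the cover lying with its tongue forward. The handle's top face is at about (200,292) in the top view, and the pin is at about (378,264).

The cover centre comes out near (467,154) with a yaw of about 12.8°. The board centre is near (543,-169.5) with a yaw of -9.2°, and its measured size matches the 190 x 190 mm given. Next I move over the cover.

Call:
{"fn": "drive_tool", "kwargs": {"fingers": [1, 1, 1, 1, 1, 1, 1, 1], "dp": [[0, 0, 0], [0, 0, 0], [0, 0, 0], [0, 0, 0], [-0.0153, -0.0366, 0], [-0.0153, -0.0366, 0], [-0.0153, -0.0366, 0], [-0.0153, -0.0366, 0]], "twist": [[0, 0, -0.1405], [0, 0, -0.1405], [0, 0, -0.1405], [0, 0, -0.1405], [0, 0, 0], [0, 0, 0], [0, 0, 0], [0, 0, 0]]}}

```text
clock: 0.95
eef_pos: [283.6, 411.8, 238.5]
ee_rot: [-0.112, 0.994, -0.0, -0.0]
force: [0.0, 0.1, -1.1]
grip_width: 88.2
gripper_force: 0.0
```

Call:
{"fn": "drive_tool", "kwargs": {"fingers": [1, 1, 1, 1, 1, 1, 1, 1], "dp": [[-0.0153, -0.0366, 0], [-0.0153, -0.0366, 0], [-0.0153, -0.0366, 0], [-0.0153, -0.0366, 0], [-0.0153, -0.0366, 0], [-0.0153, -0.0366, 0], [-0.0153, -0.0366, 0], [-0.0153, -0.0366, 0]], "twist": [[0, 0, 0], [0, 0, 0], [0, 0, 0], [0, 0, 0], [0, 0, 0], [0, 0, 0], [0, 0, 0], [0, 0, 0]]}}

```text
clock: 1.75
eef_pos: [467.9, 153.2, 238.6]
ee_rot: [-0.111, 0.994, 0.0, -0.0]
force: [-0.4, 0.4, -0.8]
grip_width: 88.1
gripper_force: 0.0
```

Run:
```python
from h import *
import json
np.set_printoptions(precision=1,suppress=True)
imaging.camera('top')
o=ctrl.get_obs();im=imaging.camera('wrist')[...,::-1].copy();cv2.imwrite("pics/w1.png",im)
json.dump({k:np.asarray(v).tolist() for k,v in o.items()},open('w1.json','w'))
print(o['clock'],o['eef_pos'],o['force'],R.from_quat(o['ee_rot']).as_matrix())
hsv=cv2.cvtColor(im,cv2.COLOR_BGR2HSV);C=cam('wrist',o)
y=cv2.inRange(hsv,(20,130,120),(32,255,255));p,_=poly(y,8);print(np.c_[p,plane(C,p,6)[:,:2]])
Ct,Cs=cam('top'),cam('scene')
print('handle top tri',tri(Ct,(200.6,292),Cs,(324,156.5)))
```

```text
1.8 [471.1 148.9 238.8] [ 2.3 -4.3  1. ] [[-1.  -0.2  0. ]
 [-0.2  1.  -0. ]
 [-0.  -0.  -1. ]]
[[357.  142.  415.9 218.3]
 [275.  141.  433.3 137.8]
 [351.  155.  429.9 215.9]
 [347.  200.  475.9 224.6]
 [289.  209.  498.9 167.7]
 [218.  201.  506.8  93.2]
 [214.  156.  461.5  80.8]
 [260.  145.  440.5 124. ]
 [209.  142.  448.8  73.3]
 [212.  211.  518.9  89. ]
 [263.  213.  509.2 141.9]
 [265.  248.  547.2 152.4]
 [301.  248.  538.6 190.4]
 [303.  213.  499.8 183.1]
 [354.  211.  485.8 235.1]]
handle top tri (array([467.3, 156.9,  55.7]), np.float64(1.4932667921898415))
```

View pics/w1.png

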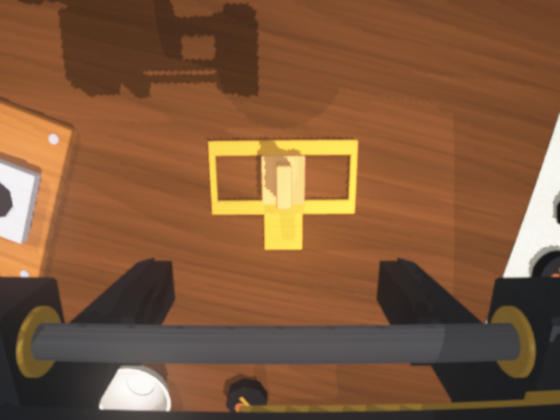

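The wrist view shows the cover squarely below, its tongue tip at (283,248), and it puts the centre at (467.3,153.9) with yaw 12.9°. That agrees with the top view within 1 mm. The handle top triangulates to z = 55.7, against 56 expected. Before grasping I take a clear look at the jig from the same relative pose.

Call:
{"fn": "drive_tool", "kwargs": {"fingers": [1, 1, 1, 1, 1, 1, 1, 1], "dp": [[0, 0, 0], [0, 0, 0], [0, 0, 0], [-0.0135, -0.0342, 0], [-0.0135, -0.0342, 0], [-0.0135, -0.0342, 0], [-0.0135, -0.0342, 0], [-0.0135, -0.0342, 0]], "twist": [[0, 0, 0.1285], [0, 0, 0.1285], [0, 0, 0.1285], [0, 0, 0], [0, 0, 0], [0, 0, 0], [0, 0, 0], [0, 0, 0]]}}

```text
clock: 2.65
eef_pos: [506.1, -25.4, 238.6]
ee_rot: [0.081, 0.997, 0.0, -0.0]
force: [0.2, 0.0, -0.7]
grip_width: 88.3
gripper_force: 0.0
```

Call:
{"fn": "drive_tool", "kwargs": {"fingers": [1, 1, 1, 1, 1, 1, 1, 1], "dp": [[-0.0135, -0.0342, 0], [-0.0135, -0.0342, 0], [-0.0135, -0.0342, 0], [-0.0135, -0.0342, 0], [0, 0, 0], [0, 0, 0], [0, 0, 0], [0, 0, 0]], "twist": [[0, 0, 0], [0, 0, 0], [0, 0, 0], [0, 0, 0], [0, 0, 0], [0, 0, 0], [0, 0, 0], [0, 0, 0]]}}

```text
clock: 3.45
eef_pos: [537.4, -167.2, 238.7]
ee_rot: [0.08, 0.997, 0.0, -0.0]
force: [0.4, 1.0, 0.4]
grip_width: 88.1
gripper_force: 0.0
```

Run:
```python
from h import *
import json
np.set_printoptions(precision=1,suppress=True)
o=ctrl.get_obs();im=imaging.camera('wrist')[...,::-1].copy();cv2.imwrite("pics/w2.png",im)
json.dump({k:np.asarray(v).tolist() for k,v in o.items()},open('w2.json','w'))
print(o['clock'],o['eef_pos'],o['joint_vel'],R.from_quat(o['ee_rot']).as_euler('xyz',True))
hsv=cv2.cvtColor(im,cv2.COLOR_BGR2HSV);C=cam('wrist',o)
b=cv2.inRange(hsv,(8,150,110),(17,255,255));b=cv2.morphologyEx(b,cv2.MORPH_OPEN,np.ones((3,3)));p,c=poly(b,8);print('board',np.c_[p,plane(C,p,14)[:,:2]])
w=cv2.inRange(hsv,(0,0,150),(180,60,255));w[260:]=0
for c in cv2.findContours(w,0,1)[0]:
    if cv2.contourArea(c)>25:
        q=cv2.boxPoints(cv2.minAreaRect(c));print(cv2.contourArea(c),q.mean(0),'z34',np.c_[q,plane(C,q,34)[:,:2]])
cv2.imwrite("pics/w2z.png",cv2.resize(im[60:330,150:430],None,fx=2.2,fy=2.2,interpolation=2))
```

```text
3.45 [ 537.4 -167.2  238.7] [-0. -0. -0. -0.  0. -0.] [180.   -0.  170.8]
board [[  36.   139.   455.8 -398.7]
 [  60.   173.   493.3 -384.3]
 [ 115.   166.   496.  -325.3]
 [  56.   180.   499.6 -390.8]
 [  69.   239.   563.7 -396.9]
 [  54.   273.   599.5 -426.8]
 [  65.   321.   659.7 -434.3]
 [ 149.   257.   597.2 -315.4]
 [ 173.   263.   608.  -291.3]
 [ 165.   323.   678.7 -318.2]
 [ 386.   323.   718.7  -69.4]
 [ 375.   301.   688.4  -79.8]
 [ 378.   261.   640.7  -72.7]
 [ 397.   256.   638.3  -51.9]
 [ 451.   293.   693.1    6.1]
 [ 490.   296.   704.9   51.1]
 [ 497.   276.   681.1   58.8]
 [ 559.   274.   691.7  132.3]
 [ 559.   117.   516.4  123.4]
 [ 521.   127.   520.9   83.1]
 [ 508.   106.   498.5   69.7]
 [ 457.   106.   491.4   18.2]
 [ 507.    98.   490.7   68.7]
 [ 497.    51.   445.8   59.7]
 [ 508.    44.   440.8   70.8]
 [ 497.    41.   436.7   60. ]
 [ 559.    27.   431.2  122.7]
 [ 482.    35.   429.6   45.6]
 [ 516.    19.   419.3   79.4]
 [ 504.    15.   414.4   67.7]
 [ 518.    12.   413.3   81.6]
 [ 505.     0.   401.4   69.3]
 [ 109.     0.   346.2 -291.
[... 168 characters left out ...]
 87.   439.7 -203.8]
 [ 250.    88.   444.9 -177.7]
 [ 176.    91.   436.  -247.9]
 [ 173.   106.   449.  -253.8]
 [ 171.    92.   436.  -252.8]
 [ 144.    94.   433.4 -279. ]
 [ 146.   115.   452.8 -281.8]
 [ 175.   109.   452.1 -252.5]
 [ 176.   136.   477.4 -257.2]]
12896.5 [272.5 185. ] z34 [[ 187.   146.   487.6 -243.7]
 [ 358.   146.   512.8  -86.2]
 [ 358.   224.   588.8  -93.8]
 [ 187.   224.   562.  -260.5]]
2535.0 [  2.1 195.2] z34 [[ -34.2  131.4  436.6 -454.6]
 [   0.5  121.9  434.7 -415.8]
 [  38.4  258.9  574.5 -424. ]
 [   3.7  268.5  579.3 -466.5]]
76.0 [356. 106.] z34 [[349.  106.  475.6 -90.5]
 [356.   99.  470.5 -83.5]
 [363.  106.  477.6 -77.8]
 [356.  113.  482.8 -84.8]]
```

View pics/w2z.png

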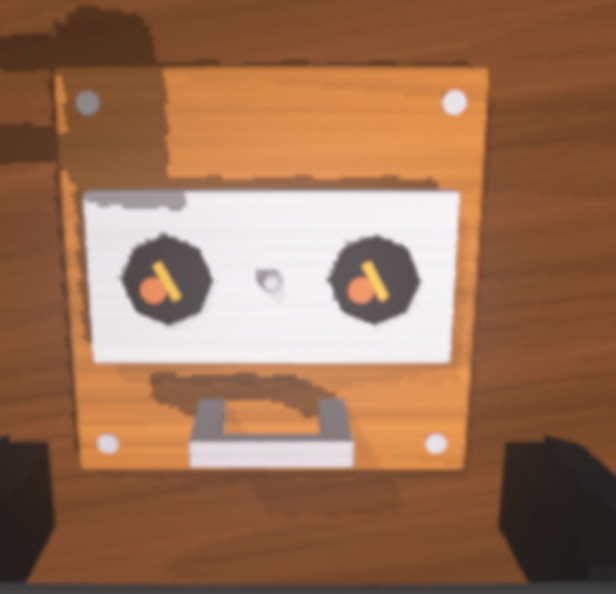

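The jig view is square to the tool. The pin top is at about (273.2,187.7), the cakes at (225.9,187.3) and (320.2,187.3), and the bar is at zoom rows 441–468. I convert these to positions.

Run:
```python
from h import *
import json
np.set_printoptions(precision=1,suppress=True)
o=json.load(open('w2.json'));C=cam('wrist',o);Ct=cam('top')
z=lambda *a:np.array(a)/2.2+[150,60]-0.27
def rep(n,P):
    P=P[:,:2];c=P.mean(0);print(n,P.tolist() and P.round(1).tolist(),'c',c)
pin=plane(C,z((271,281)),42)[0];print('pin42',pin)
print('pin tri',tri(C,z((271,281))[0],Ct,(378.2,264.2)))
ck=plane(C,z((167,280),(374.5,280)),37);d=ck[0]-ck[1];print('cakes',ck[:,:2],'mid',ck.mean(0),np.hypot(*d[:2]),'yaw',np.degrees(np.arctan2(d[1],d[0]))+90)
print('yaw alt',np.degrees(np.arctan2(-d[1],-d[0]))-90)
rep('bed',plane(C,z((83,191),(459,191),(450,362),(93,362)),34))
B=plane(C,z((56,68),(488,68),(465,469),(81,469)),14);rep('board',B)
bar=plane(C,z((190,443),(353,441),(353,467),(190,468)),67);rep('bar',bar)
bt=(np.array([(575,82),(693,106),(688,127),(572,101)])-[400,0])/3.2+[315,195]
print('bar tri',tri(C,z((271.5,454.5))[0],Ct,bt.mean(0)))
# everything in jig frame about pin, yaw -9.2
a=np.radians(-9.2);M=np.array([[np.cos(a),np.sin(a)],[-np.sin(a),np.cos(a)]])
for n,P in(('bed',plane(C,z((83,191),(459,191),(450,362),(93,362)),34)),('board',B),('bar',bar)):print(n,((P[:,:2]-pin[:2])@M.T))
```

```text
pin42 [ 537.7 -170.5   42. ]
pin tri (array([ 538.3, -170.4,   35.2]), np.float64(1.6583724690939168))
cakes [[ 531.1 -215. ]
 [ 545.3 -126.5]] mid [ 538.2 -170.8   37. ] 89.58325818821056 yaw -9.112120562880634
yaw alt -9.112120562880634
bed [[488.1, -243.4], [513.4, -85.9], [588.5, -97.5], [563.1, -255.6]] c [ 538.3 -170.6]
board [[435.5, -248.6], [465.1, -63.7], [651.7, -92.1], [621.6, -279.4]] c [ 543.5 -170.9]
bar [[595.2, -214.0], [605.1, -146.7], [616.9, -148.2], [606.4, -216.2]] c [ 605.9 -181.3]
bar tri (array([ 603.4, -179.8,   70.2]), np.float64(2.8727132614870685))
bed [[-37.2 -79.8]
 [-37.5  79.7]
 [ 38.4  80.3]
 [ 38.7 -79.9]]
board [[-88.4 -93.4]
 [-88.7  93.9]
 [100.   95.7]
 [100.3 -94. ]]
bar [[ 63.8 -33.7]
 [ 62.8  34.4]
 [ 74.6  34.7]
 [ 75.2 -34. ]]
```

All jig measurements agree: pin (538.1,-170.6), yaw -9.1°, with sizes within 1–2 mm. Back to the cover.

Call:
{"fn": "drive_tool", "kwargs": {"fingers": [1, 1, 1, 1, 1, 1, 1, 1], "dp": [[0, 0, 0], [0, 0, 0], [0, 0, 0], [-0.0004, 0.0365, 0], [-0.0004, 0.0365, 0], [-0.0004, 0.0365, 0], [-0.0004, 0.0365, 0], [-0.0004, 0.0365, 0]], "twist": [[0, 0, -0.1286], [0, 0, -0.1286], [0, 0, -0.1286], [0, 0, 0], [0, 0, 0], [0, 0, 0], [0, 0, 0], [0, 0, 0]]}}

```text
clock: 4.3
eef_pos: [498.3, 11.8, 239.0]
ee_rot: [-0.112, 0.994, -0.0, 0.0]
force: [-0.7, -0.4, -0.7]
grip_width: 88.3
gripper_force: 0.0
```

Call:
{"fn": "drive_tool", "kwargs": {"fingers": [1, 1, 1, 1, 1, 1, 1, 1], "dp": [[-0.0004, 0.0365, 0], [-0.0004, 0.0365, 0], [-0.0004, 0.0365, 0], [-0.0004, 0.0365, 0], [0, 0, 0.04], [0, 0, 0.04], [0, 0, 0.03], [0, 0, 0]], "twist": [[0, 0, 0], [0, 0, 0], [0, 0, 0], [0, 0, 0], [0, 0, 0], [0, 0, 0], [0, 0, 0], [0, 0, 0]]}}

```text
clock: 5.1
eef_pos: [464.4, 152.9, 124.9]
ee_rot: [-0.112, 0.994, 0.0, -0.004]
force: [-0.8, 0.4, 0.7]
grip_width: 88.0
gripper_force: 0.0
```

Call:
{"fn": "drive_tool", "kwargs": {"fingers": [1, 1, 1, 1], "dp": [[0, 0, 0], [0, 0, 0], [0, 0, 0], [0, 0, 0]], "twist": [[0, 0, 0], [0, 0, 0], [0, 0, 0], [0, 0, 0]]}}

```text
clock: 5.5
eef_pos: [469.2, 152.5, 130.2]
ee_rot: [-0.111, 0.994, -0.0, 0.001]
force: [0.3, 0.8, 0.4]
grip_width: 88.1
gripper_force: 0.0
```

Run:
```python
from h import *
np.set_printoptions(precision=2,suppress=True)
o=ctrl.get_obs();im=imaging.camera('wrist')[...,::-1].copy();cv2.imwrite("pics/w3.png",im);o2=ctrl.get_obs()
print(o['clock'],o['eef_pos'],o2['eef_pos'],o['force'],R.from_quat(o['ee_rot']).as_euler('xyz',True))
hsv=cv2.cvtColor(im,cv2.COLOR_BGR2HSV);C=cam('wrist',o)
y=cv2.inRange(hsv,(20,130,120),(32,255,255));p,_=poly(y,10);print(np.c_[p,plane(C,p,6)[:,:2]])
```

```text
5.5 [469.22 152.45 130.19] [468.98 152.44 129.87] [0.26 0.83 0.44] [-179.98    0.15 -167.2 ]
[[382.   154.   414.2  217.53]
 [266.   154.   433.16 135.8 ]
 [306.   173.   440.11 167.25]
 [373.   174.   429.72 215.37]
 [368.   234.   475.1  225.23]
 [309.   235.   485.97 181.22]
 [289.   254.   504.56 169.94]
 [250.   235.   496.05 137.22]
 [191.   236.   507.03  93.17]
 [185.   175.   461.25  81.16]
 [241.   173.   450.71 121.  ]
 [248.   159.   439.57 123.89]
 [177.   155.   448.07  73.1 ]
 [183.   250.   519.83  88.9 ]
 [253.   252.   509.18 142.33]
 [256.   298.   547.65 152.9 ]
 [304.   298.   539.   190.68]
 [306.   252.   500.   182.41]
 [376.   250.   486.32 235.2 ]]
```

View pics/w3.png

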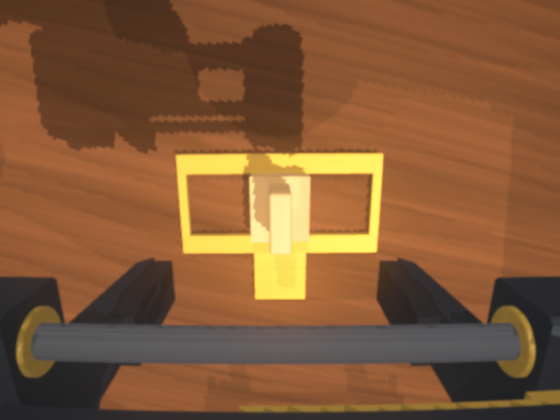

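The wrist view shows the cover still square, with the handle at about (281,222) between the open fingers and the centre at (467.1,153.7). Next I descend with a small correction and grip.

Call:
{"fn": "drive_tool", "kwargs": {"fingers": [1, 1, 1, 1, 1, 1, 1, 1], "dp": [[0.0015, 0.0017, 0.02], [0, 0, 0.02], [0, 0, 0.02], [0, 0, 0.015], [0, 0, 0.015], [0, 0, 0.01], [0, 0, 0], [0, 0, 0]], "twist": [[0, 0, 0], [0, 0, 0], [0, 0, 0], [0, 0, 0], [0, 0, 0], [0, 0, 0], [0, 0, 0], [0, 0, 0]]}}

```text
clock: 6.35
eef_pos: [466.7, 153.7, 29.1]
ee_rot: [-0.111, 0.994, -0.0, 0.0]
force: [0.2, -0.2, -0.4]
grip_width: 88.2
gripper_force: 0.0
```

Call:
{"fn": "drive_tool", "kwargs": {"fingers": [1, 1, 1, 1, 1, 1], "dp": [[0, 0, 0.003], [0, 0, 0], [0, 0, 0], [0, 0, 0], [0, 0, 0], [0, 0, 0]], "twist": [[0, 0, 0], [0, 0, 0], [0, 0, 0], [0, 0, 0], [0, 0, 0], [0, 0, 0]]}}

```text
clock: 6.95
eef_pos: [466.4, 153.7, 25.8]
ee_rot: [-0.112, 0.994, -0.0, 0.0]
force: [0.1, 0.2, -0.1]
grip_width: 88.1
gripper_force: 0.0
```

Call:
{"fn": "drive_tool", "kwargs": {"fingers": [0, 0, 0, 0, 0, 0, 0, 0], "dp": [[0, 0, 0], [0, 0, 0], [0, 0, 0], [0, 0, 0], [0, 0, 0], [0, 0, 0], [0, 0, 0], [0, 0, 0]], "twist": [[0, 0, 0], [0, 0, 0], [0, 0, 0], [0, 0, 0], [0, 0, 0], [0, 0, 0], [0, 0, 0], [0, 0, 0]], "grip_force": 45}}

```text
clock: 7.75
eef_pos: [466.4, 153.7, 25.7]
ee_rot: [-0.112, 0.994, -0.0, -0.0]
force: [-0.3, -0.2, 0.3]
grip_width: 26.5
gripper_force: 0.0
```

Call:
{"fn": "drive_tool", "kwargs": {"fingers": [0, 0, 0, 0, 0, 0, 0, 0], "dp": [[0, 0, 0], [0, 0, 0], [0, 0, -0.005], [0, 0, -0.01], [0, 0, -0.02], [0, 0, -0.025], [0, 0, 0], [0, 0, 0]], "twist": [[0, 0, 0], [0, 0, 0], [0, 0, 0], [0, 0, 0], [0, 0, 0], [0, 0, 0], [0, 0, 0], [0, 0, 0]]}}

```text
clock: 8.55
eef_pos: [466.8, 153.8, 86.2]
ee_rot: [-0.112, 0.994, -0.0, 0.001]
force: [-0.2, 0.5, -2.7]
grip_width: 13.5
gripper_force: 45.0
```

Run:
```python
from h import *
np.set_printoptions(precision=2,suppress=True)
o=ctrl.get_obs();im=imaging.camera('wrist')[...,::-1].copy();cv2.imwrite("pics/w4.png",im)
print(o['clock'],o['eef_pos'],o['force'],o['ft_torque'],R.from_quat(o['ee_rot']).as_euler('xyz',True))
hsv=cv2.cvtColor(im,cv2.COLOR_BGR2HSV);C=cam('wrist',o)
y=cv2.inRange(hsv,(20,130,120),(32,255,255));p,_=poly(y,10);M=R.from_quat(o['ee_rot']).as_matrix()
P=plane(C,p,o['eef_pos'][2]-25.8+6);print(np.c_[p,(P-o['eef_pos'])@M])
```

```text
8.55 [466.78 153.76  86.16] [-0.16  0.5  -2.72] [ 0.07 -0.01  0.02] [-179.98    0.1  -167.19]
[[112.   188.    35.89 -76.27  19.76]
 [123.   278.    -9.19 -76.3   19.84]
 [138.   276.    -8.03 -68.66  19.83]
 [132.   216.    22.56 -68.3   19.78]
 [418.   217.    22.32  65.13  19.74]
 [417.   278.    -8.86  68.14  19.8 ]
 [422.   217.    22.33  67.03  19.74]
 [398.   217.    22.31  55.65  19.75]
 [403.   185.    37.46  56.56  19.72]
 [439.   196.    32.41  73.92  19.73]
 [433.   184.    38.01  70.43  19.72]]
```

View pics/w4.png

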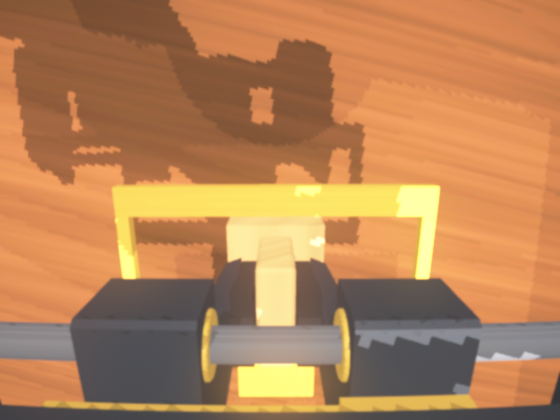

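The grip is good: 13.5 mm opening at 45 N, the cover level and its weight showing on the wrist. Both the top view and the centred grip suggest the wrist camera reads about 1 mm low in tool y, so I take the pin at (538.1,-169.5). Next is carrying the cover to a spot 75 mm short of the pin.

Call:
{"fn": "drive_tool", "kwargs": {"fingers": [0, 0, 0, 0, 0, 0, 0, 0], "dp": [[0, 0, 0], [0, 0, 0], [0, 0, 0], [0, 0, 0], [-0.002, -0.015, 0], [-0.004, -0.029, 0], [-0.005, -0.03, 0], [-0.005, -0.03, 0]], "twist": [[0, 0, 0.0956], [0, 0, 0.0956], [0, 0, 0.0956], [0, 0, 0.0956], [0, 0, 0], [0, 0, 0], [0, 0, 0], [0, 0, 0]]}}

```text
clock: 9.4
eef_pos: [464.4, 47.8, 84.2]
ee_rot: [0.079, 0.997, 0.0, -0.001]
force: [-0.0, 0.4, -1.8]
grip_width: 13.5
gripper_force: 45.0
```

Call:
{"fn": "drive_tool", "kwargs": {"fingers": [0, 0, 0, 0, 0, 0, 0, 0], "dp": [[-0.005, -0.03, 0], [-0.005, -0.03, 0], [-0.005, -0.03, 0], [-0.005, -0.03, 0], [-0.004, -0.03, 0], [-0.004, -0.029, 0], [-0.002, -0.015, 0], [0, -0.01, 0]], "twist": [[0, 0, 0], [0, 0, 0], [0, 0, 0], [0, 0, 0], [0, 0, 0], [0, 0, 0], [0, 0, 0], [0, 0, 0]]}}

```text
clock: 10.2
eef_pos: [462.4, -158.3, 84.7]
ee_rot: [0.08, 0.997, 0.0, -0.001]
force: [-0.6, -0.5, -2.5]
grip_width: 13.5
gripper_force: 45.0
```

Call:
{"fn": "drive_tool", "kwargs": {"fingers": [0, 0, 0, 0, 0, 0], "dp": [[0, 0, 0], [0, 0, 0], [0, 0, 0], [0, 0, 0], [0, 0, 0], [0, 0, 0]], "twist": [[0, 0, 0], [0, 0, 0], [0, 0, 0], [0, 0, 0], [0, 0, 0], [0, 0, 0]]}}

```text
clock: 10.8
eef_pos: [463.1, -157.3, 85.8]
ee_rot: [0.079, 0.997, -0.0, 0.0]
force: [0.4, -0.3, -2.2]
grip_width: 13.6
gripper_force: 45.0
```

```bash
cat > s.py <<'E'
from h import *
np.set_printoptions(precision=2,suppress=True)
o=ctrl.get_obs();e=np.array(o['eef_pos']);M=R.from_quat(o['ee_rot']).as_matrix()
print(o['clock'],e,'F',np.array(o['force']),R.from_quat(o['ee_rot']).as_euler('xyz',True),o['grip_width'])
print('to stage',(np.array([463.4,-157.5,72.3])-e)@M,'to seat',(np.array([537.4,-169.4,72.3])-e)@M)
E
python3 s.py
```

```text
10.8 [ 463.14 -157.27   85.78] F [ 0.36 -0.25 -2.2 ] [180.     0.   170.93] 13.619184872456604
to stage [-0.29 -0.18 13.48] to seat [-75.24  -0.27  13.48]
```

Call:
{"fn": "drive_tool", "kwargs": {"fingers": [0, 0, 0, 0, 0, 0, 0, 0], "dp": [[0, 0, 0.0065], [0, -0.0002, 0.007], [-0.01, 0, 0], [-0.01, 0, 0], [-0.01, 0, 0], [-0.01, 0, 0], [-0.005, 0, 0], [0, 0, 0]], "twist": [[0, 0, 0], [0, 0, 0], [0, 0, 0], [0, 0, 0], [0, 0, 0], [0, 0, 0], [0, 0, 0], [0, 0, 0]]}}

```text
clock: 11.6
eef_pos: [508.4, -165.2, 72.3]
ee_rot: [0.079, 0.997, -0.0, 0.0]
force: [-0.4, 0.5, -2.7]
grip_width: 13.7
gripper_force: 45.0
```

Call:
{"fn": "drive_tool", "kwargs": {"fingers": [0, 0, 0, 0], "dp": [[0, 0, 0], [0, 0, 0], [0, 0, 0], [0, 0, 0]], "twist": [[0, 0, 0], [0, 0, 0], [0, 0, 0], [0, 0, 0]]}}

```text
clock: 12.0
eef_pos: [507.3, -164.9, 72.3]
ee_rot: [0.079, 0.997, 0.0, -0.0]
force: [0.6, -0.1, -1.7]
grip_width: 13.4
gripper_force: 45.0
```

```bash
python3 s.py
python3 - <<'E'
from h import *
t=imaging.camera('top')[...,::-1].copy();s=imaging.camera('scene')[...,::-1].copy()
cv2.imwrite("pics/t5.png",t);cv2.imwrite("pics/s5.png",s)
a=cv2.resize(t[195:325,315:435],None,fx=3.3,fy=3.3,interpolation=2);b=cv2.resize(s[150:270,140:260],None,fx=3.3,fy=3.3,interpolation=2)
h=max(a.shape[0],b.shape[0]);H=np.zeros((h,a.shape[1]+b.shape[1],3),np.uint8);H[:a.shape[0],:a.shape[1]]=a;H[:b.shape[0],a.shape[1]:]=b
cv2.imwrite("pics/c5.png",H);print(H.shape)
E
```

```text
12.0 [ 507.25 -164.94   72.25] F [ 0.61 -0.06 -1.71] [-180.     -0.    170.89] 13.422725229563152
to stage [44.47  0.4  -0.04] to seat [-30.48   0.37  -0.05]
(429, 792, 3)
```

View pics/c5.png

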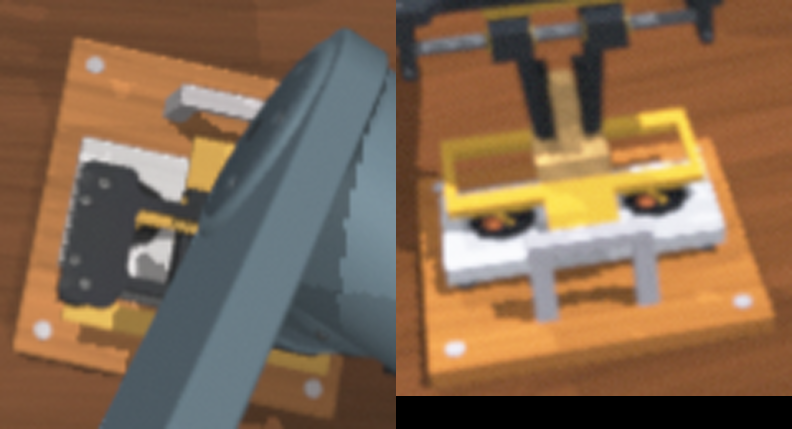

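The scene half shows the tongue (545–620, 215) lined up between the bridge posts (543, 647), above the bed and short of the bar. Next I slide it in.

Call:
{"fn": "drive_tool", "kwargs": {"fingers": [0, 0, 0, 0, 0, 0, 0, 0], "dp": [[-0.005, 0.0004, 0], [-0.006, 0, 0], [-0.006, 0, 0], [-0.006, 0, 0], [-0.005, 0, 0], [-0.0025, 0, 0], [0, 0, 0], [0, 0, 0]], "twist": [[0, 0, 0], [0, 0, 0], [0, 0, 0], [0, 0, 0], [0, 0, 0], [0, 0, 0], [0, 0, 0], [0, 0, 0]]}}

```text
clock: 12.9
eef_pos: [537.5, -169.3, 72.1]
ee_rot: [0.079, 0.997, 0.0, -0.0]
force: [-0.4, 0.2, -2.2]
grip_width: 13.5
gripper_force: 45.0
```

Call:
{"fn": "drive_tool", "kwargs": {"fingers": [0, 0, 0, 0], "dp": [[0, 0, 0], [0, 0, 0], [0, 0, 0], [0, 0, 0]], "twist": [[0, 0, 0], [0, 0, 0], [0, 0, 0], [0, 0, 0]]}}

```text
clock: 13.3
eef_pos: [537.6, -169.4, 72.3]
ee_rot: [0.079, 0.997, -0.0, 0.0]
force: [-0.3, -0.5, -2.2]
grip_width: 13.8
gripper_force: 45.0
```

```bash
python3 s.py
```

```text
13.3 [ 537.61 -169.43   72.27] F [-0.26 -0.46 -2.18] [-180.     0.   170.9] 13.751807073262786
to stage [75.16  0.03 -0.03] to seat [ 0.21 -0.01 -0.03]
```

Call:
{"fn": "drive_tool", "kwargs": {"fingers": [0, 0, 0, 0, 0, 0], "dp": [[0, 0, 0.002], [0, 0, 0.002], [0, 0, 0.001], [0, 0, 0.001], [0, 0, 0.001], [0, 0, 0]], "twist": [[0, 0, 0], [0, 0, 0], [0, 0, 0], [0, 0, 0], [0, 0, 0], [0, 0, 0]]}}

```text
clock: 13.9
eef_pos: [537.6, -169.3, 65.0]
ee_rot: [0.079, 0.997, 0.0, -0.0]
force: [1.0, 0.5, -0.9]
grip_width: 13.4
gripper_force: 45.0
```

```bash
python3 s.py
```

```text
13.9 [ 537.56 -169.34   65.02] F [ 0.96  0.47 -0.88] [179.99  -0.02 170.9 ] 13.435115224432966
to stage [75.1  -0.04 -7.25] to seat [ 0.15 -0.08 -7.28]
```

Call:
{"fn": "drive_tool", "kwargs": {"fingers": [0, 0, 0, 0, 0, 0], "dp": [[0, 0, 0.001], [0, 0, 0.001], [0, 0, 0.001], [0, 0, 0.001], [0, 0, 0], [0, 0, 0]], "twist": [[0, 0, 0], [0, 0, 0], [0, 0, 0], [0, 0, 0], [0, 0, 0], [0, 0, 0]]}}

```text
clock: 14.5
eef_pos: [537.6, -169.4, 61.2]
ee_rot: [0.079, 0.997, 0.0, -0.0]
force: [0.3, -0.3, -1.4]
grip_width: 13.7
gripper_force: 45.0
```

```bash
python3 s.py
```

```text
14.5 [ 537.63 -169.42   61.18] F [ 0.32 -0.29 -1.39] [180.   -0.  170.9] 13.723301119532422
to stage [ 75.18   0.03 -11.11] to seat [  0.23  -0.01 -11.12]
```

The pin has entered: the underside is at about 35 mm with no side force. Now I press the cover down.

Call:
{"fn": "drive_tool", "kwargs": {"fingers": [0, 0, 0, 0, 0, 0, 0, 0], "dp": [[0, 0, 0.001], [0, 0, 0.001], [0, 0, 0.001], [0, 0, 0.001], [0, 0, 0.001], [0, 0, 0.001], [0, 0, 0], [0, 0, 0]], "twist": [[0, 0, 0], [0, 0, 0], [0, 0, 0], [0, 0, 0], [0, 0, 0], [0, 0, 0], [0, 0, 0], [0, 0, 0]], "grip_force": 55}}

```text
clock: 15.3
eef_pos: [537.7, -169.5, 55.6]
ee_rot: [0.079, 0.997, -0.0, 0.0]
force: [-2.9, 1.9, 6.2]
grip_width: 13.9
gripper_force: 55.0
```

```bash
python3 s.py
```

```text
15.3 [ 537.75 -169.45   55.62] F [-2.91  1.87  6.21] [-180.      0.01  170.9 ] 13.933714208533978
to stage [ 75.3    0.04 -16.69] to seat [  0.35  -0.   -16.68]
```

Call:
{"fn": "drive_tool", "kwargs": {"fingers": [0, 0, 0, 0, 0, 0, 0, 0], "dp": [[0.0003, 0, 0.0005], [0, 0, 0.0005], [0, 0, 0.0005], [0, 0, 0.0005], [0, 0, 0.0005], [0, 0, 0.0005], [0, 0, 0], [0, 0, 0]], "twist": [[0, 0, 0], [0, 0, 0], [0, 0, 0], [0, 0, 0], [0, 0, 0], [0, 0, 0], [0, 0, 0], [0, 0, 0]]}}

```text
clock: 16.1
eef_pos: [537.8, -169.5, 53.7]
ee_rot: [0.079, 0.997, -0.0, 0.0]
force: [-5.0, 2.7, 14.5]
grip_width: 13.6
gripper_force: 55.0
```

```bash
python3 s.py
```

```text
16.1 [ 537.77 -169.48   53.65] F [-5.04  2.69 14.49] [-179.98    0.04  170.91] 13.606636133563823
to stage [ 75.32   0.08 -18.7 ] to seat [  0.37   0.01 -18.65]
```

Call:
{"fn": "drive_tool", "kwargs": {"fingers": [0, 0, 0, 0, 0, 0, 0, 0], "dp": [[0.0004, -0.0002, 0.0004], [0, 0, 0.0004], [0, 0, 0], [0, 0, 0], [0, 0, 0], [0, 0, 0], [0, 0, 0], [0, 0, 0]], "twist": [[0, 0, 0], [0, 0, 0], [0, 0, 0], [0, 0, 0], [0, 0, 0], [0, 0, 0], [0, 0, 0], [0, 0, 0]]}}

```text
clock: 16.9
eef_pos: [537.8, -169.5, 53.6]
ee_rot: [0.079, 0.997, -0.0, 0.001]
force: [-6.2, 5.4, 19.1]
grip_width: 13.5
gripper_force: 55.0
```

```bash
python3 s.py
python3 - <<'E'
from h import *
s=imaging.camera('scene')[...,::-1].copy();cv2.imwrite("pics/s6.png",cv2.resize(s[150:270,140:260],None,fx=4.5,fy=4.5,interpolation=2))
E
```

```text
16.9 [ 537.8  -169.51   53.62] F [-6.16  5.39 19.15] [-179.99    0.09  170.91] 13.546152768285394
to stage [ 75.34   0.11 -18.79] to seat [  0.39   0.05 -18.68]
```

View pics/s6.png

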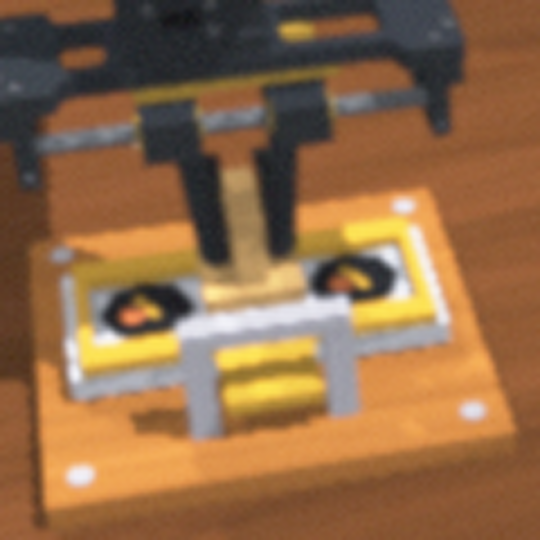

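The picture shows the tongue through the bridge at (270,375) and both cakes inside the windows. The height stayed at 53.6 mm while the force rose from 14.5 to 19 N, so the bed is on its stop. I'm handing in.

```bash
python3 -c "
from station import ctrl
print(ctrl.close_job())"
```

```text
the job is handed in; nothing more can be done
None
```

The job is handed in at about 17 s: the cover's tongue is under the bridge, its hole is on the pin, and the gripper still holds the handle, pressing the cover fully home with about 19 N; the bowl and spare cakes were not touched.

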